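Lock the grinding cup onto the blender base

ROBOT

A 6-joint arm with a two-finger parallel gripper is mounted at the origin on the work surface. World frame = base frame: x ahead of the robot, y to its left, z up, the work surface at z = 0. Lengths are in mm, angles in rad, forces in N, time in s.
With the tool pointing down it reaches from about 275 to 825 mm from the base axis. Payload 5.2 kg.
Tool frame: the origin (TCP) lies at the very end of the fingers, on their centre line; the grasp point (between the pads) lies 19 mm behind it; z points along the fingers, y is the direction in which the jaws open and shut (so a half turn about z gives the same grasp; the last joint's range is limited). The gripper opens to 93 mm and grips with 3 to 60 N. Pads are 15 mm wide; open, the fingers measure 128 mm over their backs; the gripper's body (75 mm by 188 mm) begins 65 mm behind the grasp point.
Start: joints at [1.089, 0.259, 1.535, -0, 1.348, -0.203], TCP at [151.339, 528.774, 218.653] pointing down, gripper open.
Joint ranges: [-3.14, 3.14], [-0.91, 2.08], [0.19, 2.58], [-1.22, 4.36], [0.22, 2.71], [-3.12, 3.12]. Speed limits (rad/s): [2.57, 2.57, 3.14, 3.14, 3.14, 3.14].

INTERFACE

Orientations are given as [roll, pitch, yaw] about the fixed x, y, z axes, in that order (R = Rz(yaw) Ry(pitch) Rx(roll)).
In Python, from bench import robot gives the robot as it stands. The module is installed in compiled form; this text tells all that it offers. Calls block until the motion is done:
- robot.move_ptp(position, orientation): joint-space move of the TCP to a pose.
- robot.move_linear(position, ori=None, speed=150, f_stop=None): straight line of the TCP; ori=None keeps the orientation; speed is the mean speed in mm/s. With f_stop (N) it stops when the force on the tool has changed by that much, and returns True; else False.
- robot.move_j(angles): joint-space move.
- robot.move_gripper(opening): opening from 0.0 (shut) to 1.0 (fully open); the grip force is fixed at half the most; returns when the fingers have stopped.
- robot.sleep(seconds).
- robot.inverse_kinematics(position, orientation): joint angles nearest the present ones, or None.
- robot.get_image(name): name is "scene" or "top"; returns a dict with "img" (420x560x3 uint8, blue, green, red), "fovy" (degrees; the focal length in pixels is half the picture's height over the tangent of half this angle, whatever the lens; pixels are square), "cx", "cy" (the principal point, pixels), "k1" (the pictures are not rectified: a ray, as slopes to the right and down, at radius r is drawn at 1 + k1 r^2 times it, then the intrinsics apply), "eye" and "orientation" of the camera in the world. Camera axes: x right, y down, z forward; pixel columns grow to the right and rows downward; lengths in mm; the calibration is good to about 2 mm. A picture is of the moment at which its call begins. There is no depth.
A pose or a line that the arm cannot do raises robot.MotionError and nothing moves.
- robot.hand_in(): hands the job in, once; it reports no verdict.
Readings, each from a call of its own:
- robot.current_t(): time.
- robot.current_qpos(): joint angles.
- robot.current_joint_vel(): joint speeds.
- robot.current_joint_efforts(): joint torques, N m.
- robot.current_tcp_pos(): TCP position.
- robot.current_eef_rot(): TCP orientation.
- robot.current_contact_force(): force on the tool from outside, world axes, zero at the start.
- robot.current_ft_torque(): the same for the moment, N m.
- robot.current_gripper_width(): opening from 0.0 (shut) to 1.0 (fully open).
Only numpy, scipy, OpenCV 4.12 (cv2) and the standard library are available. Lean on these libraries where they do the work, as an engineer would, in place of code of your own. Each camera call takes 0.05 s, during which the arm holds its last target.

TASK

Put the steel grinding cup with the orange handle upright on the blender's motor base with its two pins in the gaps marked by the orange stripes, then turn it clockwise until the ramps have drawn it down tight and the pins are home against their stops, and let go of it. Leave the look-alike canister with the blue handle alone.

Things in the scene. Friction and masses are not known exactly. Their poses are not given: they have to be found in the camera images.
- grinding_cup_grip (a point): Grip point in the bar handle of the loose grinding cup (0.22 kg), on its axis, 80 mm above its underside; z up. Steel cup 66 mm across, 54 mm high, black foot; on top an orange bar 60 mm long (x), 18 thick (y), from 54 to 94 mm up. Two 10 mm pins on the foot stick out along +x and -x, below the bar's ends, to 55 mm from the axis, centre 6.5 mm up. Same after a half turn.
- motor_base: White motor base, fixed, 172 mm across. Origin: centre of its underside at board level; z up. Black deck 85 mm up with two opposite steel hooks, 42 to 71 mm from the axis, to 117 mm up, ramps underneath, wide gaps between. Pins go down into the gaps along the orange stripes: cup's x 80 degrees anticlockwise (from above) of the base's x; 20 degrees, 8 mm off is fine. Same after a half turn.
- base_seat (a point): Top centre of the rubber pad in the motor base, 95 mm above its underside, axes as the base: the cup's foot stands here. 52 mm across, sprung: 3 N, then 1 N per mm, 9 mm travel. Turned clockwise from the stripes, pins go under the ramps after about 25 degrees and are drawn down 5 mm in the next 40; stops when cup's x is along base x (either way). Press down 5 to 6 mm while turning.
- canister_grip (a point): Look-alike to be left alone: plain storage canister, size and bar handle as the grinding cup's but the bar is blue, no black foot, no pins. Point on its axis inside the handle, 80 mm above its underside. Loose, on the board.
Mind the look-alikes: they are no part of the job. Leave any green or pink look-alike of the part that bears grinding_cup_grip alone. Leave any pink or purple look-alike of the motor_base alone.

How it is judged:
By the outcome, as a careful person would: the job done as asked, in the order asked, and still so for the second after the job is handed in, with the robot touching nothing.
It also fails if it takes over 45 s, if anything falls off the work surface, if the arm or the gripper's body presses on something with over 40 N, if the wrist force passes 120 N, or if a joint passes its speed limit or range.

## Working session

There is one attempt and no reset: what is moved stays moved. The work goes in short steps, each a Python script; the robot and the scene stay as the last script left them, time stands still between calls to the robot, and variables do not carry over. Pictures are saved under pics/ and viewed, and the job is handed in when it is done.

```bash
mkdir -p pics; ls
python3 - <<'E'
from bench import robot
import cv2
for n in ("scene","top"):
    d=robot.get_image(n); cv2.imwrite(f"pics/{n}0.png",d["img"])
    print(n,{k:v for k,v in d.items() if k!="img"})
print(robot.current_t(),robot.current_tcp_pos(),robot.current_eef_rot(),robot.current_gripper_width())
E
```

```text
pics
scene {'fovy': 47.13255525858729, 'cx': 274.7590837980657, 'cy': 205.2154252064872, 'k1': 0.05285952442589637, 'eye': array([1096.78783263,  111.84077727,  998.6452725 ]), 'orientation': array([-2.60487705e+00,  1.81273102e-03,  1.75578795e+00])}
top {'fovy': 52.98580392073298, 'cx': 276.9660352752341, 'cy': 207.21184343113063, 'k1': 0.03644864645762276, 'eye': array([ 336.08250511,  -15.10968749, 1147.38296595]), 'orientation': array([-2.94454015,  0.00718244, -1.57468074])}
0.1 [151.10307676 528.31735393 217.90504607] [-3.13996451e+00 -3.29942035e-04  2.86281481e+00] 1.001365816428457
```

View pics/scene0.png

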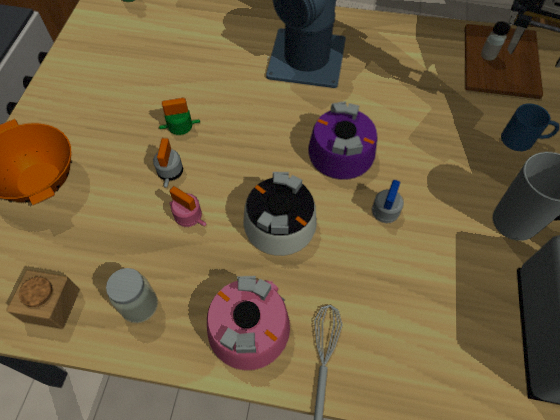

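View pics/top0.png

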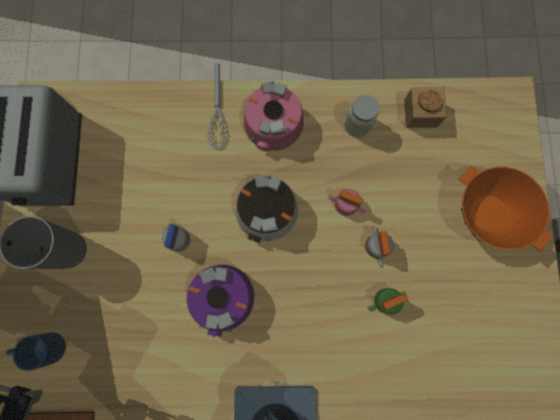

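```bash
cat > h.py <<'E'
import numpy as np, cv2
from scipy.spatial.transform import Rotation as R
def K(d):
    f=d["img"].shape[0]/2/np.tan(np.radians(d["fovy"])/2)
    return f
def ray(d,u,v):
    f=K(d); x=(u-d["cx"])/f; y=(v-d["cy"])/f
    rd=np.hypot(x,y); r=rd
    for _ in range(30): r=rd/(1+d["k1"]*r*r)
    s=r/rd if rd>0 else 1
    w=R.from_euler("xyz",d["orientation"]).as_matrix()@np.array([x*s,y*s,1.])
    return np.array(d["eye"]),w
def onz(d,u,v,z):
    e,w=ray(d,u,v); return e+w*(z-e[2])/w[2]
def proj(d,P):
    q=R.from_euler("xyz",d["orientation"]).as_matrix().T@(np.array(P)-d["eye"])
    x,y=q[0]/q[2],q[1]/q[2]; s=1+d["k1"]*(x*x+y*y); f=K(d)
    return np.array([x*s*f+d["cx"],y*s*f+d["cy"]])
def tri(a,b):
    (e1,w1),(e2,w2)=a,b
    A=np.c_[w1,-w2]; t=np.linalg.lstsq(A,e2-e1,rcond=None)[0]
    p,q=e1+w1*t[0],e2+w2*t[1]; return (p+q)/2,np.linalg.norm(p-q)
def crop(img,x0,y0,x1,y1,k): return cv2.resize(img[y0:y1,x0:x1],None,fx=k,fy=k,interpolation=cv2.INTER_CUBIC)
E
python3 - <<'E'
import cv2,numpy as np
from h import *
s=cv2.imread("pics/scene0.png");t=cv2.imread("pics/top0.png")
g=lambda i:(255*(i/255.)**.6).astype(np.uint8)
cv2.imwrite("pics/c1.png",np.hstack([g(crop(s,140,125,200,195,6)),g(crop(t,355,215,415,285,6))]))
cv2.imwrite("pics/c2.png",np.hstack([g(crop(s,235,165,325,255,4)),g(crop(t,225,165,315,255,4))]))
E
```

```text
(no output)
```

View pics/c1.png

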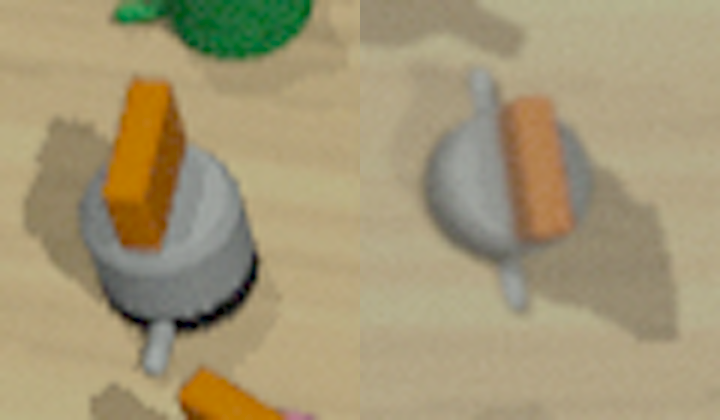

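View pics/c2.png

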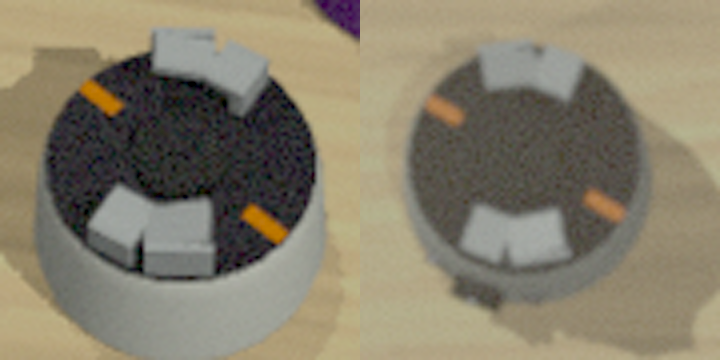

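```bash
cat > m.py <<'E'
from bench import robot
import cv2,numpy as np,sys
from h import *
D={n:robot.get_image(n) for n in("scene","top")}
def ang(a,b): return np.degrees(np.arctan2(*(b-a)[1::-1]))
P={}
for n,box,cb in(("scene",(235,165,325,255),(140,125,200,192)),("top",(225,165,315,255),(355,215,415,285))):
    d=D[n]; h=cv2.cvtColor(cv2.GaussianBlur(d["img"],(3,3),0),cv2.COLOR_BGR2HSV)
    m=((h[...,0]<16)&(h[...,1]>130)&(h[...,2]>70)).astype(np.uint8)
    q=np.zeros_like(m);x0,y0,x1,y1=box;q[y0:y1,x0:x1]=m[y0:y1,x0:x1]
    nn,l,st,c=cv2.connectedComponentsWithStats(q)
    ids=sorted(range(1,nn),key=lambda i:-st[i,4])[:2]
    a,b=[onz(d,*c[i],85) for i in ids]
    print(n,"stripes",[c[i].round(1) for i in ids],[st[i,4] for i in ids],a.round(1),b.round(1),"ctr",((a+b)/2).round(1),"dir",ang(a,b).round(1),"dist",np.linalg.norm(a-b).round(1))
    x0,y0,x1,y1=cb;q[:]=0;q[y0:y1,x0:x1]=m[y0:y1,x0:x1]
    nn,l,st,c=cv2.connectedComponentsWithStats(q); i=max(range(1,nn),key=lambda i:st[i,4])
    ys,xs=np.nonzero(l==i); print(" bar",c[i].round(1),st[i,4], "V",np.percentile(h[ys,xs,2],[5,25,50,75,95]))
    v=h[ys,xs,2].astype(np.float32); t,_=cv2.threshold(v.astype(np.uint8).reshape(-1,1),0,255,cv2.THRESH_OTSU)
    k=v>t; Q=np.array([onz(d,x,y,94) for x,y in zip(xs[k],ys[k])])[:,:2].astype(np.float32)
    r=cv2.minAreaRect(Q); print(" top face",Q.mean(0).round(1),"rect",r)
    w,V=np.linalg.eigh(np.cov(Q.T)); print(" axis",np.degrees(np.arctan2(V[1,1],V[0,1])).round(1))
d=D["top"]
for off in((480,72),(515,308)):
    print("pin",onz(d,355+(off[0]-360)/6,215+off[1]/6,7).round(1))
# scene manual corners
for x,y in((137,80),(170,85),(143,205),(107,191)): print("sc corner",onz(D["scene"],140+x/6,125+y/6,94).round(1))
for x,y in((517,98),(552,97),(575,232),(533,240)): print("top corner",onz(d,355+(x-360)/6,215+y/6,94).round(1))
E
python3 m.py
```

```text
scene stripes [array([301. , 220.7]), array([259.6, 188.8])] [np.int32(56), np.int32(50)] [590.7  73.2  85. ] [526.8 -31.3  85. ] ctr [558.8  20.9  85. ] dir -121.4 dist 122.5
 bar [163.5 152. ] 291 V [ 84.   92.5 119.  149.  153. ]
 top face [ 461.4 -276.7] rect ((462.1667175292969, -276.5606689453125), (59.24916076660156, 17.03150749206543), 6.10030460357666)
 axis -173.0
top stripes [array([285.6, 215.9]), array([245.9, 192.3])] [np.int32(53), np.int32(49)] [525.4 -30.3  85. ] [588.1  72.   85. ] ctr [556.8  20.9  85. ] dir 58.5 dist 120.0
 bar [384.  242.7] 210 V [ 90.   111.25 132.   141.   143.  ]
 top face [ 457.5 -277.4] rect ((456.9759521484375, -278.4502258300781), (56.20382308959961, 16.82439613342285), 7.5180583000183105)
 axis -174.1
pin [ 507.4 -274.7    7. ]
pin [ 401.2 -284.8    7. ]
sc corner [ 435.  -284.1   94. ]
sc corner [ 435.  -270.6   94. ]
sc corner [ 493.2 -263.6   94. ]
sc corner [ 489.3 -279.2   94. ]
top corner [ 483.3 -269.7   94. ]
top corner [ 483.6 -284.3   94. ]
top corner [ 427.3 -290.6   94. ]
top corner [ 424.1 -273.1   94. ]
```

Candidates (scene pixels): steel cup with black foot, pins and orange bar (167,160); pink cup with orange bar (186,208); green cup with orange bar (177,118); blue-handled canister (388,203). By description I choose (167,160); the crop shows a steel body, black foot and pins. For the base, I choose the white one (280,213), not the purple (343,143) or pink (247,322).

```bash
cat > a.py <<'E'
from bench import robot
import numpy as np
from h import *
d=robot.get_image("top"); 
print("pink bar",onz(d,350,198,94).round(),"green bar",onz(d,396,300,94).round())
yaw=np.radians(6.3); o=[np.pi,0,yaw]
robot.move_ptp([459,-278,200],o)
robot.move_gripper(0.6)
print(robot.current_t(),robot.current_tcp_pos(),robot.current_qpos().round(3),robot.current_gripper_width())
for n in("scene","top"): cv2.imwrite(f"pics/{n}1.png",robot.get_image(n)["img"])
s=cv2.imread("pics/scene1.png");t=cv2.imread("pics/top1.png")
cv2.imwrite("pics/c3.png",np.hstack([crop(s,100,70,250,240,2.6),crop(t,310,160,460,330,2.6)]))
E
python3 a.py
```

```text
pink bar [ 569. -195.   94.] green bar [ 315. -296.   94.]
4.0583 [ 458.99662141 -278.0490364   199.991447  ] [-0.753  0.248  1.596 -0.     1.298  0.708] 0.6017614104913108
```

View pics/c3.png

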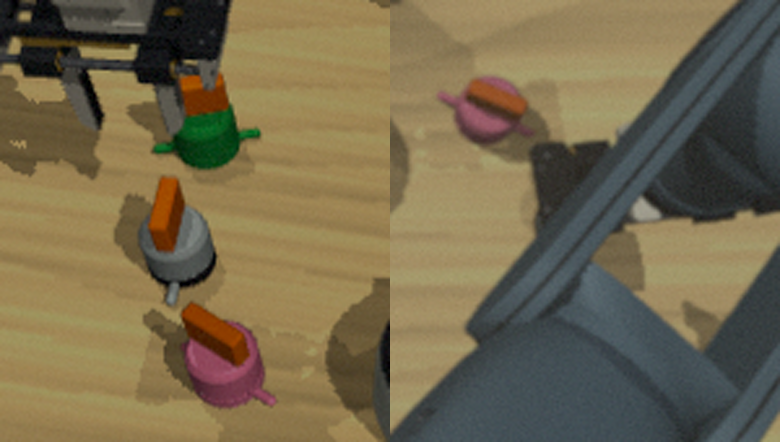

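The gripper is above the cup, with fingertips at scene px (137,118) and (167,122), straddling it along the correct axis. The pink and green cups are well clear. Next I descend.

```bash
cat > b.py <<'E'
from bench import robot
import numpy as np
from h import *
d=robot.get_image("scene"); print("expected tip px",proj(d,(459,-278,200)).round(1))
print(robot.move_linear([459,-278,62],speed=120,f_stop=8),robot.current_tcp_pos().round(1))
s=robot.get_image("scene")["img"]
cv2.imwrite("pics/c4.png",crop(s,100,70,250,240,3.4))
E
python3 b.py
```

```text
expected tip px [152.2 116.3]
False [ 459.5 -278.4   62.7]
```

View pics/c4.png

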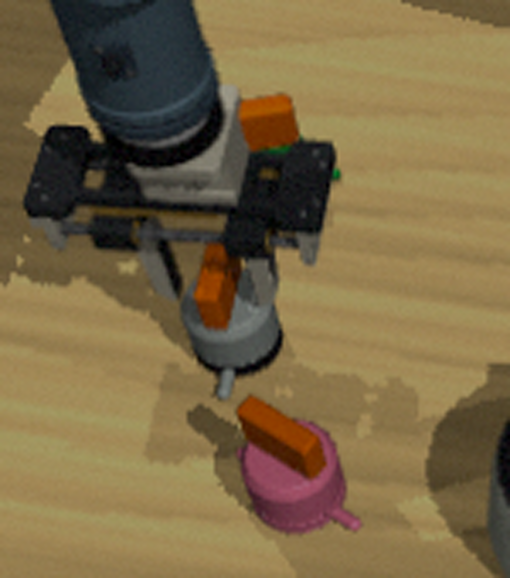

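The crop shows the fingers on both sides of the orange bar (crop (165,270) and (260,280)), with nothing else near. Next I grip, lift and carry it above the base.

```bash
cat > c.py <<'E'
from bench import robot
import numpy as np
from h import *
robot.move_gripper(0.0); print("w",robot.current_gripper_width()*93, robot.current_contact_force().round(1))
p=robot.current_tcp_pos()
robot.move_linear([459,-278,225],speed=200); print("w",robot.current_gripper_width()*93, robot.current_contact_force().round(1))
robot.move_ptp([558,21,225],[np.pi,0,np.radians(59.3)])
print(robot.current_t(),robot.current_tcp_pos().round(1),robot.current_eef_rot().round(3),robot.current_qpos().round(3))
for n in("scene","top"): cv2.imwrite(f"pics/{n}2.png",robot.get_image(n)["img"])
s=cv2.imread("pics/scene2.png");t=cv2.imread("pics/top2.png")
cv2.imwrite("pics/c5.png",np.hstack([crop(s,200,110,340,270,2.8),crop(t,200,130,340,290,2.8)]))
E
python3 c.py
```

```text
w 18.080983257121524 [-0.2  0.5  1. ]
w 17.921483637310374 [-0.3  0.1 -2.2]
8.4083 [557.9  20.  224.6] [-3.141e+00  1.000e-03  1.033e+00] [-1.640e-01  2.700e-01  1.505e+00 -1.000e-03  1.367e+00  3.740e-01]
```

View pics/c5.png

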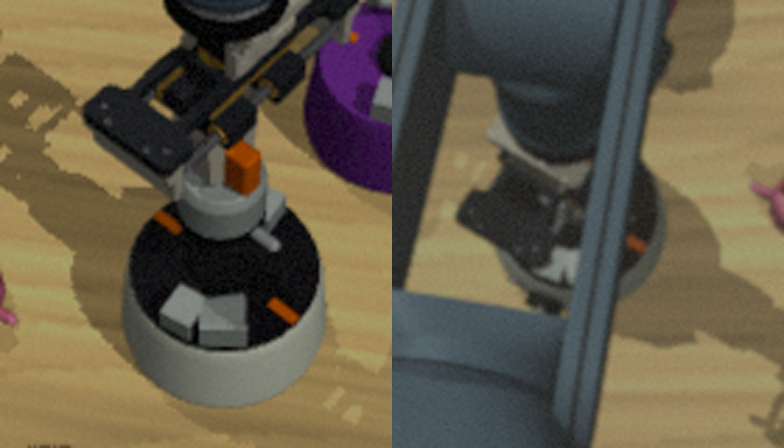

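Cup is held and its front pin (crop (275,243)) is parallel to the stripe. I check the pin tip against its expected position to get the offset in the grip, then lower.

```bash
cat > e.py <<'E'
from bench import robot
import numpy as np
from h import *
d=robot.get_image("scene"); 
a=np.radians(59.3)
c=np.array([558,20.5]); tip=np.r_[c+55*np.array([np.cos(a),np.sin(a)]),169]
print("expected",proj(d,tip).round(1)); print("seen tip->",onz(d,200+275/2.8,110+243/2.8,169).round(1),"exp",tip.round(1))
cv2.imwrite("pics/c6.png",crop(d["img"],250,150,320,220,8))
E
python3 e.py
```

```text
expected [300.5 198.2]
seen tip-> [583.6  62.6 169. ] exp [586.1  67.8 169. ]
```

View pics/c6.png

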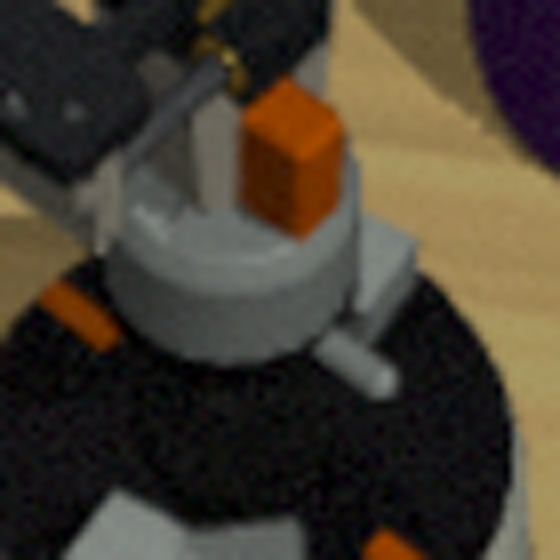

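The pin tip, at px (299.5,198), is within about 2 mm of where I expected it. Next I lower to contact.

```bash
cat > f.py <<'E'
from bench import robot
import numpy as np
from h import *
o=[np.pi,0,np.radians(59.3)]
robot.move_linear([558,21,172],ori=o,speed=100); print(robot.current_contact_force().round(1),robot.current_tcp_pos().round(1))
print(robot.move_linear([558,21,154.5],speed=20,f_stop=3),robot.current_contact_force().round(1),robot.current_tcp_pos().round(1),robot.current_t())
d=robot.get_image("scene")
cv2.imwrite("pics/c7.png",crop(d["img"],220,140,330,260,5))
E
python3 f.py
```

```text
[ 0.2 -0.1 -1.2] [558.4  20.8 172.4]
True [1.2 0.7 3.2] [557.8  21.  155.4] 10.0083
```

View pics/c7.png

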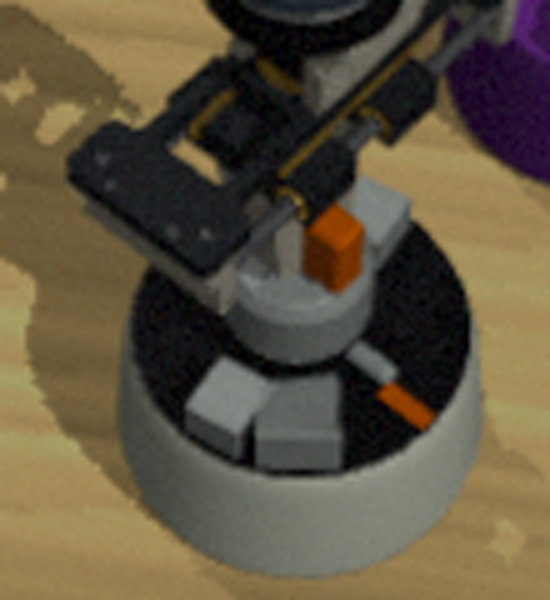

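The pin lies along the stripe (crop (375,360) pin, (405,405) stripe) and is down in the gap. Next I press about 5.5 mm and turn clockwise in steps while watching force and moment.

```bash
cat > g.py <<'E'
from bench import robot
import numpy as np
from h import *
Z=151.7
def rep(y): print(round(y,1),"F",robot.current_contact_force().round(1),"Mz",robot.current_ft_torque().round(2),"z",robot.current_tcp_pos().round(1),"yaw",np.degrees(robot.current_eef_rot()[2]).round(1),"t",round(robot.current_t(),2))
robot.move_linear([558,21,Z],speed=30,f_stop=15); rep(59.3)
y=59.3
while y>0:
    y-=8
    robot.move_ptp([558,21,Z],[np.pi,0,np.radians(y)]); rep(y)
    f=robot.current_contact_force(); m=robot.current_ft_torque()
    if np.linalg.norm(f)>35 or abs(m[2])>1.5: print("stop");break
cv2.imwrite("pics/c8.png",crop(robot.get_image("scene")["img"],220,140,330,260,5))
E
python3 g.py
```

```text
59.3 F [-1.1  0.6  6.8] Mz [-0.01  0.37  0.05] z [558.   21.  151.9] yaw 59.3 t 10.32
51.3 F [-0.5  0.2  5.7] Mz [-0.04  0.27 -0.05] z [558.3  21.  152.2] yaw 51.3 t 10.57
43.3 F [-0.1 -0.2  5.5] Mz [-0.03  0.24 -0.09] z [558.5  20.9 152.2] yaw 43.3 t 10.83
35.3 F [-0.2 -1.1  5.6] Mz [-0.08  0.22 -0.04] z [558.5  20.9 152.2] yaw 35.3 t 11.09
27.3 F [0.5 0.  5.9] Mz [-0.02  0.2  -0.11] z [558.5  20.9 152.2] yaw 27.3 t 11.35
19.3 F [-0.5 -1.2  5.8] Mz [-0.09  0.23 -0.04] z [558.5  20.9 152.2] yaw 19.3 t 11.61
11.3 F [0.6 0.1 5. ] Mz [-0.06  0.2  -0.08] z [558.5  20.9 152.2] yaw 11.3 t 11.87
3.3 F [ 0.7 -0.1  6.3] Mz [ 0.02  0.24 -0.1 ] z [558.6  20.9 152.2] yaw 3.3 t 12.12
-4.7 F [ 1.  -1.4  6.3] Mz [-0.01  0.22 -0.12] z [558.5  20.9 152.1] yaw -4.6 t 12.38
```

View pics/c8.png

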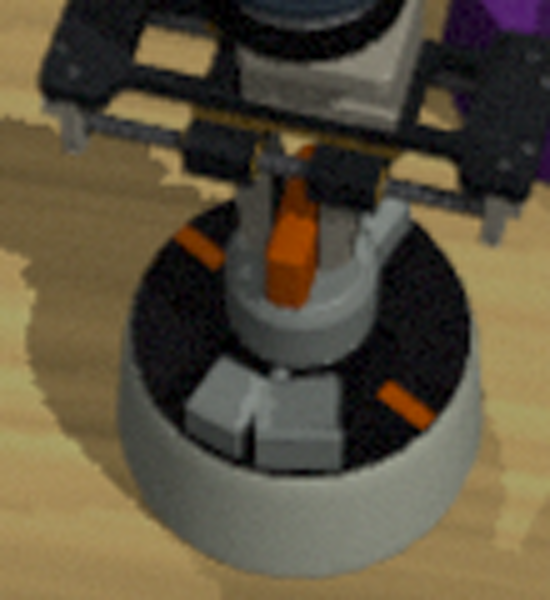

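The front pin (crop (280,372)) is now under the hook and the moment is low. I turn on until it meets the stops.

```bash
cat > i.py <<'E'
from bench import robot
import numpy as np
from h import *
Z=151.5
def rep(y): print(round(y,1),"F",robot.current_contact_force().round(1),"M",robot.current_ft_torque().round(2),"z",robot.current_tcp_pos().round(1),"yaw",np.degrees(robot.current_eef_rot()[2]).round(1),"t",round(robot.current_t(),2))
y=-4.7
while y>-30:
    y-=4 if y>-15 else 1.5
    robot.move_ptp([558,21,Z],[np.pi,0,np.radians(y)]); rep(y)
    f=robot.current_contact_force(); m=np.mean([robot.current_ft_torque() for _ in range(3)],0)
    if np.linalg.norm(f)>40 or abs(m[2])>1.2: print("stop",m);break
cv2.imwrite("pics/c9.png",crop(robot.get_image("scene")["img"],220,140,330,260,5))
E
python3 i.py
```

```text
-8.7 F [0.7 0.6 5.9] M [ 0.    0.18 -0.08] z [558.5  20.9 152. ] yaw -8.5 t 12.68
-12.7 F [-0.5  0.   5.7] M [ 0.01  0.17 -0.07] z [558.5  20.9 152. ] yaw -12.5 t 12.93
-16.7 F [ 0.4 -0.8  5.8] M [-0.02  0.25 -0.09] z [558.5  20.9 152. ] yaw -16.5 t 13.18
-18.2 F [-0.9 -0.8  5.3] M [-0.02  0.24 -0.  ] z [558.5  20.9 151.9] yaw -18.0 t 13.43
-19.7 F [0.3 0.5 5.2] M [0.02 0.22 0.03] z [558.5  20.9 152. ] yaw -19.5 t 13.68
-21.2 F [-0.6  0.4  5.9] M [-0.02  0.26  0.01] z [558.5  20.8 152. ] yaw -21.0 t 13.93
-22.7 F [ 0.6 -0.8  5.9] M [-0.05  0.23  0.03] z [558.5  20.9 152. ] yaw -22.5 t 14.18
-24.2 F [-0.  -1.3  4.6] M [-0.03  0.26  0.53] z [558.5  20.8 152. ] yaw -23.9 t 14.43
-25.7 F [-1.5  0.3  7.1] M [-0.    0.31  0.74] z [558.3  20.9 152. ] yaw -25.4 t 14.68
-27.2 F [-1.2 -0.4  6.3] M [0.03 0.42 0.66] z [558.1  20.9 152. ] yaw -26.9 t 14.93
-28.7 F [-0.3  0.5  6.7] M [0.01 0.31 0.88] z [558.2  20.9 152. ] yaw -28.4 t 15.18
-30.2 F [-0.9 -0.7  6. ] M [0.   0.24 0.98] z [558.4  20.9 152. ] yaw -29.9 t 15.43
```

View pics/c9.png

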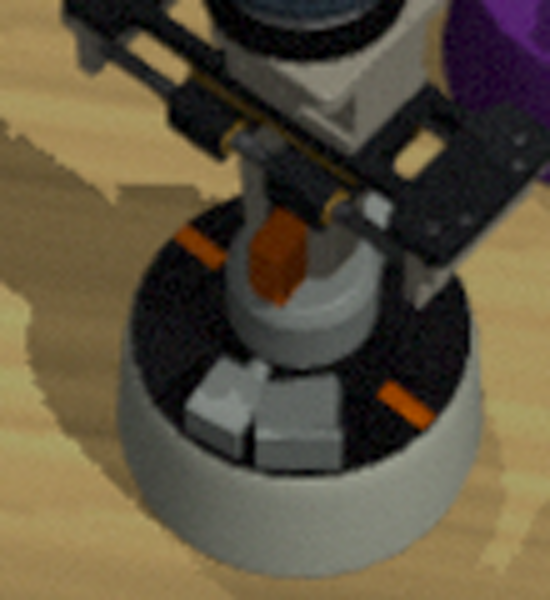

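The moment rose steadily past −23° yaw (0.5→1.0 N m), so the pins are against their stops. I ease the wind-up to −24.5°, open and lift.

```bash
cat > j.py <<'E'
from bench import robot
import numpy as np
from h import *
def rep(): print("F",robot.current_contact_force().round(1),"M",robot.current_ft_torque().round(2),"p",robot.current_tcp_pos().round(1),"yaw",np.degrees(robot.current_eef_rot()[2]).round(1),"t",round(robot.current_t(),2))
robot.move_ptp([558,21,151.5],[np.pi,0,np.radians(-24.5)]); rep()
robot.move_gripper(0.55); rep()
p=robot.current_tcp_pos()
robot.move_linear([558,21,260],speed=100,f_stop=10); rep()
robot.move_ptp([400,330,260],[np.pi,0,np.radians(-24.5)+.8]); rep()
for n in("scene","top"): cv2.imwrite(f"pics/{n}3.png",robot.get_image(n)["img"])
s=cv2.imread("pics/scene3.png");t=cv2.imread("pics/top3.png")
cv2.imwrite("pics/c10.png",np.hstack([crop(s,230,160,330,260,4),crop(t,220,160,320,260,4)]))
E
python3 j.py
```

```text
F [ 1.  -1.3  6.1] M [-0.01  0.2   0.1 ] p [558.4  20.9 152. ] yaw -24.3 t 15.73
F [1.1 0.6 0.2] M [0.02 0.18 0.02] p [558.   21.  151.5] yaw -24.5 t 16.47
F [ 0.1 -0.6 -0.3] M [0.04 0.12 0.03] p [557.6  21.1 259.2] yaw -24.5 t 17.7
F [ 0.8  0.3 -0.4] M [-0.08  0.17  0.04] p [400.7 329.4 259.9] yaw 21.3 t 19.01
```

View pics/c10.png

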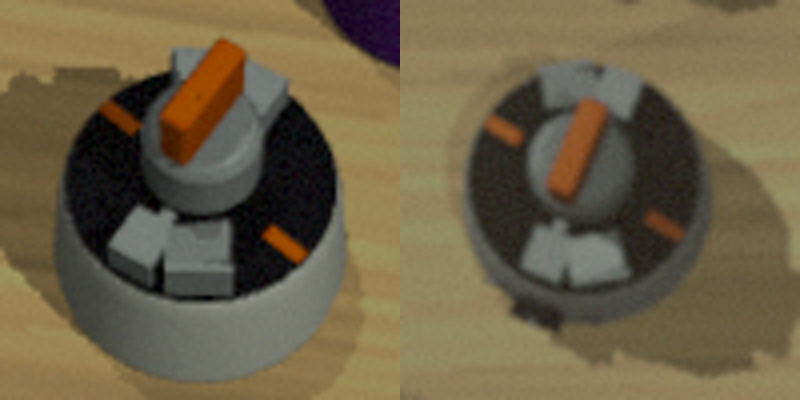

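View pics/scene3.png

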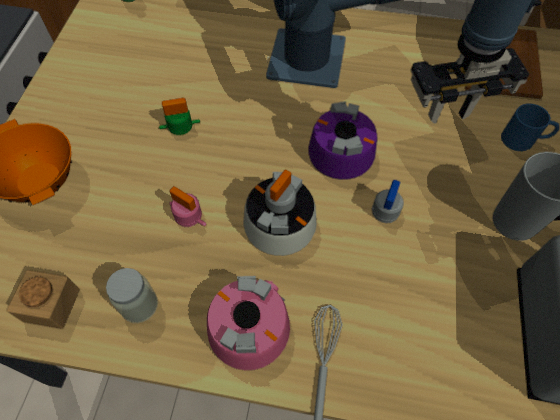

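The cup is upright on the base, let go, with its bar pointing across the hooks (scene px (281,186)). I measure the bar's height and angle.

```bash
cat > k.py <<'E'
from bench import robot
import numpy as np
from h import *
b={"scene":(268,165,294,205),"top":(255,180,275,213)}; C={}
D={}
for n in b:
    d=D[n]=robot.get_image(n);h=cv2.cvtColor(cv2.GaussianBlur(d["img"],(3,3),0),cv2.COLOR_BGR2HSV)
    m=((h[...,0]<16)&(h[...,1]>130)&(h[...,2]>70)); x0,y0,x1,y1=b[n]; q=np.zeros_like(m); q[y0:y1,x0:x1]=m[y0:y1,x0:x1]
    _,l,st,_=cv2.connectedComponentsWithStats(q.astype(np.uint8)); i=1+st[1:,4].argmax()
    ys,xs=np.nonzero(l==i); v=h[ys,xs,2]; t,_=cv2.threshold(v.reshape(-1,1),0,255,cv2.THRESH_OTSU); k=v>t
    if n=="top" : k=v>0
    print(n,len(xs),k.sum(),t); C[n]=(xs[k].mean(),ys[k].mean())
    Q=np.array([onz(d,x,y,184)[:2] for x,y in zip(xs[k],ys[k])]).astype(np.float32)
    r=cv2.minAreaRect(Q); w,V=np.linalg.eigh(np.cov(Q.T)); print(Q.mean(0).round(1),[np.round(z,1) for z in r[:2]],r[2],"axis",np.degrees(np.arctan(V[1,1]/V[0,1])).round(1))
print(tri(ray(D["scene"],*C["scene"]),ray(D["top"],*C["top"])))
E
python3 k.py
```

```text
scene 369 189 125.0
[560.5  22.5] [array([560.2,  22.2]), array([18. , 56.7])] 66.42771911621094 axis -21.3
top 185 185 118.0
[553.   21.1] [array([552.8,  21.2]), array([18. , 59.8])] 68.8260269165039 axis -21.6
(array([554.87547361,  21.50228157, 175.21311751]), np.float64(0.09368855188336112))
```

```bash
python3 -c "
from bench import robot
print(robot.current_t()); robot.hand_in()"
```

```text
19.2083
the job is handed in; nothing more can be done
```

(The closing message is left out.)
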